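# Clear the rest and slide the soldering pallet out to the pointer

### The job

Pick up the blue scraper block and, with it, wipe the three brass snippets off the top of the aluminium rest into the white catch tray at its side (do not touch the snippets with the gripper, and leave the pallet where it is meanwhile), then stand the scraper upright on the bench and let go of it. Next take the black soldering pallet at its orange grip and slide it straight out along the rest, lying flat and centred, until its front edge is level with the red pointer. It would tip over the edge there if let go, so finish while holding it down flat on the rest; do not shift the pointer or disturb the other things on the bench.

Things in the scene. Friction and masses are not known exactly. Their poses are not given: they have to be found in the camera images.
- stand: fixed aluminium rest, 280 (x) x 150 (y) x 60 mm high, flat top, origin at the centre of its underside on the bench. Its own +x is the way out over its outer edge (x +140 mm), roughly world +y, the robot's left, within 15 degrees; its +y side faces the robot and carries the white tray, its -y side a steel gauge bar for the pointer (y -94 to -102, x +90 to +290, top 40 mm high)
- stand_edge (a point): middle of the rest's outer top edge (rest frame x +140, y 0, z 60 mm), axes as the rest's
- tray_in (a point): centre of the inner floor of the white catch tray fixed along the rest's +y side (rest frame x +90, y +118, z 3 mm); inside it spans x +23 to +157, y +80 to +156 mm of the rest frame; walls 3 mm thick, 40 mm high; axes as the rest's
- pointer_tip (a point): tip of the red pointer riding on the gauge bar beside the pallet's way, at rest-frame y -82 mm, z 75 mm, 100 to 135 mm beyond the outer edge; axes as the rest's, the blade is 5 mm thick in x with the point on its centre. It slides along the bar if pushed with more than about 3 N.
- pallet: loose black plate 220 (x) x 100 (y) x 6 mm on the rest, roughly in line with it, origin at its underside centre, front edge at its x +110 mm. Carries a 2 mm green board, small parts, a heavy yellow/copper transformer 44 x 46 mm at x +80 (top 38 mm above origin), and the orange grip block at x -85 mm. Mass 0.42 to 0.64 kg; left alone it tips over the outer edge if it overhangs more than about 84 mm
- pallet_front (a point): middle of the pallet's front top edge (pallet x +110, y 0, z 6 mm), axes as the pallet's
- pallet_grip (a point): centre of the top of the pallet's orange grip block (pallet x -85, y 0, z 46 mm); the upright block is 24 (x) x 40 (y) mm and 40 mm tall above the plate; nothing else stands within 40 mm of its middle
- scraper: blue scraper block with a black rubber foot, 90 (x) x 22 (y) x 55 mm high, standing upright on the bench, origin at the centre of its underside, about 0.12 kg; both long faces (along x) wipe alike. It stands on the bench to the robot's left.
- chip0: loose snippet of brass bar, gold coloured, 20 x 15 x 7 mm, 18 g, lying on the rest's bare top between the pallet and the outer edge, origin at its underside centre. All three lie within rest-frame x +55 to +135, y -35 to +65 mm
- chip1: loose snippet of brass bar, gold coloured, 20 x 15 x 7 mm, 18 g, lying on the rest's bare top between the pallet and the outer edge, origin at its underside centre. All three lie within rest-frame x +55 to +135, y -35 to +65 mm
- chip2: loose snippet of brass bar, gold coloured, 20 x 15 x 7 mm, 18 g, lying on the rest's bare top between the pallet and the outer edge, origin at its underside centre. All three lie within rest-frame x +55 to +135, y -35 to +65 mm
- spool: bystander, to be left alone: green solder reel, 64 mm wide, 55 mm high, standing, origin at its underside centre or middle
- sponge_tin: bystander, to be left alone: round steel tin of brass wool, 72 mm wide, 42 mm high, origin at its underside centre or middle
- bottle: bystander, to be left alone: pink bottle with steel cap, 66 mm wide, 150 mm high, origin at its underside centre or middle
- parts_bin: bystander, to be left alone: small red open bin 100 x 80 x 50 mm, origin at its underside centre or middle
- driver: bystander, to be left alone: green-handled screwdriver lying down, origin at its underside centre or middle
- flux_jar: bystander, to be left alone: amber jar with black lid, 48 mm wide, 50 mm high, origin at its underside centre or middle
- sink: bystander, to be left alone: aluminium heat-sink block 40 x 50 x 25 mm, origin at its underside centre or middle
Things that resemble listed ones, but are neither listed nor needed, are in the scene too. There is more than one size of the scraper; the job needs the smallest.

How it is judged (in metres and radians):
On the way, in this order (a step that is already met when the one before it is completed fails the run):
1. the scraper is held in the gripper, off the bench, with the pallet not yet moved (height (world z) of scraper above 0.03 m and contact force between the fingers and scraper above 1 N and distance of pallet from where it was at the start of the episode below 0.02 m), for 0.1 s.
2. all three snippets lie in the catch tray, the scraper still held and the pallet still where it was (within 20 mm) (x of chip0 in the frame of stand between 0.02 and 0.16 m and y of chip0 in the frame of stand between 0.075 and 0.161 m and z of each of chip0, chip1, chip2 in the frame of stand below 0.045 m and x of chip1 in the frame of stand between 0.02 and 0.16 m and y of chip1 in the frame of stand between 0.075 and 0.161 m and x of chip2 in the frame of stand between 0.02 and 0.16 m and y of chip2 in the frame of stand between 0.075 and 0.161 m and distance of pallet from where it was at the start of the episode below 0.02 m and contact force between the fingers and scraper above 1 N), for 0.1 s.
3. the scraper stands upright on the bench, let go, with the pallet still where it was (within 20 mm) (height (world z) of scraper below 0.008 m and angle between scraper's own z axis and vertical below 0.15 rad and contact force between the fingers and scraper below 0.1 N and distance of pallet from where it was at the start of the episode below 0.02 m and linear speed of scraper below 0.02 m/s), for 0.2 s.
At the end, for the whole second after the job is handed in: pallet front within 8 mm of the pointer, pallet centred (18 mm), in line (0.1 rad) and flat (4 mm, 0.04 rad) on the rest, still, held by the gripper (over 0.8 N), touching no snippet or scraper; snippets in the tray; scraper upright on the bench, let go (x of pallet_front in the frame of pointer_tip between -0.008 and 0.008 m and y of pallet_front in the frame of stand_edge between -0.018 and 0.018 m and z of pallet in the frame of stand between 0.056 and 0.064 m and y of pallet in the frame of stand between -0.018 and 0.018 m and angle between the x axis of pallet and the x axis of stand, either way round below 0.1 rad and angle between pallet's own z axis and vertical below 0.04 rad and contact force between the fingers and pallet above 0.8 N and linear speed of pallet below 0.02 m/s and contact force between pallet and scraper below 0.05 N and contact force between pallet and chip0 below 0.05 N and contact force between pallet and chip1 below 0.05 N and contact force between pallet and chip2 below 0.05 N and x of chip0 in the frame of stand between 0.02 and 0.16 m and y of chip0 in the frame of stand between 0.075 and 0.161 m and z of each of chip0, chip1, chip2 in the frame of stand below 0.045 m and x of chip1 in the frame of stand between 0.02 and 0.16 m and y of chip1 in the frame of stand between 0.075 and 0.161 m and x of chip2 in the frame of stand between 0.02 and 0.16 m and y of chip2 in the frame of stand between 0.075 and 0.161 m and height (world z) of scraper below 0.008 m and angle between scraper's own z axis and vertical below 0.15 rad and contact force between the fingers and scraper below 0.1 N); the arm keeps its last pose, push and grip.
It fails at once if a snippet is touched by the gripper or the arm (contact force between any of the fingers, the arm and chip0 above 0.5 N or contact force between any of the fingers, the arm and chip1 above 0.5 N or contact force between any of the fingers, the arm and chip2 above 0.5 N).
It fails at once if the pallet tips by more than 0.2 rad (angle between pallet's own z axis and vertical above 0.2 rad).
It fails at once if the pointer is shifted by more than 6 mm (distance of pointer_tip from where it was at the start of the episode above 0.006 m).
It fails at once if a bystander is moved by more than 30 mm (distance of any of spool, sponge_tin, bottle, parts_bin, driver, flux_jar, sink from where it was at the start of the episode above 0.03 m).
It also fails if it takes over 64 s, if anything falls off the work surface, if the arm or the gripper's body presses on something with over 40 N, if the wrist force passes 120 N, or if a joint passes its speed limit or range.

### The arm

A 6-joint arm with a two-finger parallel gripper is mounted at the origin on the work surface. World frame = base frame: x ahead of the robot, y to its left, z up, the work surface at z = 0. Lengths are in mm, angles in rad, forces in N, time in s.
With the tool pointing down it reaches from about 275 to 975 mm from the base axis. Payload 8.4 kg.
Tool frame: the origin (TCP) lies on the centre line of the jaws, within the pads' length; the fingertips stand 17 mm ahead of it and the grasp point (between the pads) lies 2 mm behind it; z points along the fingers, y is the line along which they close (so a half turn about z gives the same grasp; the last joint's range is limited). The gripper opens to 92 mm and grips with 3 to 60 N. Pads are 20 mm wide; open, the fingers measure 128 mm over their backs; the gripper's body (75 mm by 189 mm) begins 69 mm behind the grasp point.
Start: joints at [1.276, 0.353, 1.633, -0, 1.155, -0.002], TCP at [180.395, 598.403, 231.583] pointing down, gripper open.
Joint ranges: [-2.63, 2.63], [-0.92, 2.1], [0.06, 2.66], [-1.3, 4.44], [0, 2.69], [-3.02, 3.02]. Speed limits (rad/s): [2.22, 2.22, 2.79, 3.14, 3.14, 3.14].

### API

Orientations are given as a unit quaternion [w, x, y, z].
In Python, from cell import ctrl, snapshot, calibration gives the robot as it stands. The module is installed in compiled form; this text tells all that it offers.
- The arm moves only by the shell command python3 -m handwheel 'ROWS' [OPENING]. ROWS is JSON, a list that holds one entry, the list of rows, each a list of 6 numbers: the shift along the tool's x, y, z in m, then the turn, a rotation vector about the tool's x, y, z in degrees. A call has exactly 8 rows; each row is the pose to reach, as a shift and turn from the pose commanded when the call began, along the tool's axes at that moment; what a row does not reach only later rows make up. A row lasts 1/8 s, in which the tool goes at most 62.5 mm and 10.7 degrees, less where a joint would pass 70% of its speed; a pose out of reach is approached as far as the arm can. A call with a gripper value outside its range is refused whole. OPENING is the finger opening in m, from 0 to 0.0919, set as the call begins (- or left out, the last holds). The fingers move at their own pace and stop on an object; the grip force is fixed at half the most. Time passes only in rows, so rows that repeat a pose let the fingers close, or fill a call up. It gives the time, the measured TCP pose, the force, the opening and the grip force at its end, in the units of the state.
- ctrl.read_state(): the state, without advancing time (a new reading comes with each control period).
- snapshot(name): name is "scene" or "top" or "wrist"; returns (picture, depth): 480x640x3 uint8, red, green, blue; 480x640 float32, mm along the optical axis (not along the pixel's ray), 0 where there is no reading.
- calibration(name): a dict with "fx", "fy", "cx", "cy" (pixels), "distortion" ([k1, k2, p1, p2, k3] as OpenCV has them; the pictures are not rectified), "R" (3x3) and "t" (3): a world point X has camera coordinates R X + t; the wrist camera has in their place "tool_from_camera" (4x4, takes a point from camera to tool coordinates, whose origin is the TCP and whose axes are the flange's). Camera axes: x right, y down, z forward; pixel columns grow to the right and rows downward; lengths in mm; the calibration is good to about 2 mm. A picture is of the moment at which its call begins: read the wrist's pose just before it. calibration takes no time and is no camera call.
- ctrl.sign_off(): hands the job in; it is judged then, once.
The state is a dict: "time_s": time; "q": joint angles; "joint_velocities": joint speeds; "tau": joint torques, N m; "position": TCP position; "eef_rot": TCP orientation; "force": force on the tool from outside, world axes, zero at the start; "moment": the same for the moment, N m; "finger_gap": finger opening in mm; "grip_force": force on a finger pad.
Only numpy, scipy, OpenCV 4.12 (cv2) and the standard library are available. Lean on these libraries where they do the work, as an engineer would, in place of code of your own. Each camera call takes 0.05 s, during which the arm holds its last target. There are 200 camera calls.

## Working session

There is one attempt and no reset: what is moved stays moved. The work goes in short steps, Python scripts to look and compute and a shell command to move; the robot and the scene stay as the last step left them, time stands still between calls to the robot, and variables do not carry over. Pictures are saved under pics/ and viewed, at most 10 in all, crops included, and the job is handed in when it is done.

```bash
mkdir -p pics; cat > h.py <<'E'
import numpy as np, cv2
from cell import ctrl, snapshot, calibration
def save(n,img,crop=None,s=1):
    if crop: img=img[crop[1]:crop[3],crop[0]:crop[2]]
    cv2.imwrite('pics/'+n+'.png',cv2.resize(img[:,:,::-1],None,fx=s,fy=s,interpolation=cv2.INTER_CUBIC))
def grid(cam,depth,T=None):
    """world xyz for each pixel"""
    c=calibration(cam);K=np.array([[c['fx'],0,c['cx']],[0,c['fy'],c['cy']],[0,0,1.]])
    v,u=np.mgrid[0:480,0:640]
    p=cv2.undistortPoints(np.stack([u,v],-1).reshape(-1,1,2).astype(float),K,np.array(c['distortion'],float)).reshape(480,640,2)
    P=np.dstack([p*depth[...,None],depth])
    if cam=='wrist':
        M=T@np.array(c['tool_from_camera']); return P@M[:3,:3].T+M[:3,3]
    return (P-np.array(c['t']))@np.array(c['R'])
E
python3 - <<'E'
from h import *
for n in('top','scene'):
    i,d=snapshot(n);save(n,i,s=1.25);np.savez('/tmp/'+n,i=i,d=d,g=grid(n,d))
s=ctrl.read_state();print(s['position'],s['eef_rot'],s['force'],s['finger_gap'])
E
```

```text
[180.28617381 597.99619921 230.93934829] [-7.26107806e-05  1.45847510e-01  9.89306886e-01 -6.18817489e-04] [-0.20108486 -0.06935415  0.28577708] 92.05894339684117
```

View pics/top.png

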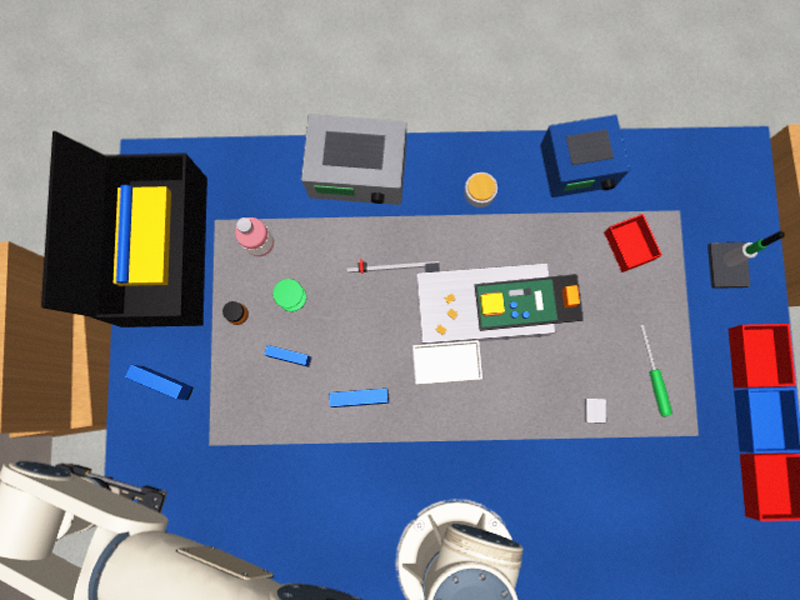

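View pics/scene.png

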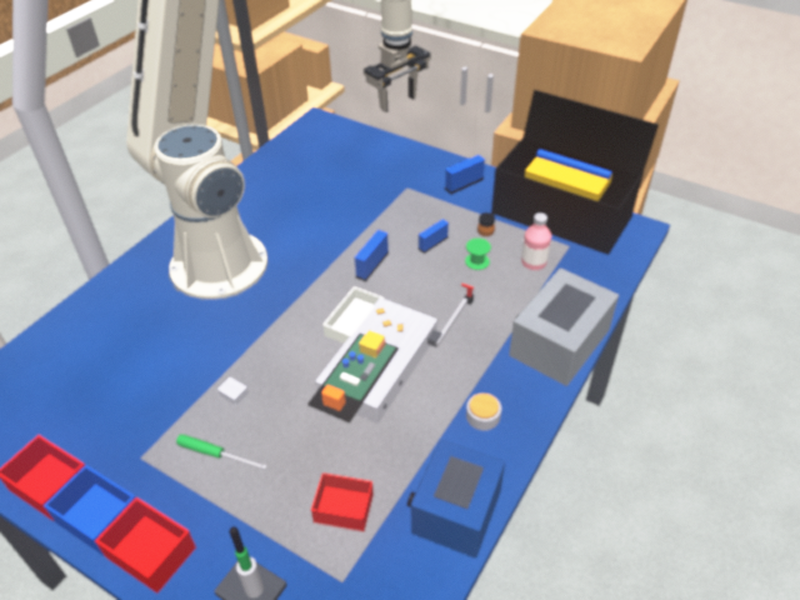

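The top view shows three blue blocks: (287,355) is smallest, (358,397) medium and (158,382) large. The blade in the black case is blue too. The rest is around (490,300), the snippets at (450,298), (452,314) and (441,330), the tray at (447,362), the pointer at (361,266) and the grip at (571,295). I'll measure these and confirm the scraper in a crop.

```bash
python3 - <<'E'
from h import *
z=np.load('/tmp/top.npz');i,d,g=z['i'],z['d'],z['g']
h=cv2.cvtColor(i,cv2.COLOR_RGB2HSV)
def rect(m,name):
    p=g[m][:,:2]; (c,s,a)=cv2.minAreaRect(p.astype(np.float32)); print(name,m.sum(),np.round(c,1),np.round(s,1),round(a,1),'z',np.round(np.percentile(g[m][:,2],[5,50,95]),1))
def box(u0,v0,u1,v1):
    m=np.zeros((480,640),bool);m[int(v0/1.25):int(v1/1.25),int(u0/1.25):int(u1/1.25)]=1;return m
Z=g[...,2]
blue=(h[...,0]>95)&(h[...,0]<125)&(h[...,1]>120)
for n,b in dict(small=(255,335,320,375),med=(320,380,400,415),large=(115,355,200,410)).items():
    zz=Z[box(*b)&blue]; t=np.percentile(zz,90); rect(box(*b)&blue&(Z>t-8)&(Z>20),n)
R=box(405,255,600,350)
m=R&(abs(Z-60)<5); rect(m,'stand60')
gold=(h[...,0]>12)&(h[...,0]<30)&(h[...,1]>120)
mm=(gold&box(425,285,465,345)).astype(np.uint8)
k,l,st,ce=cv2.connectedComponentsWithStats(mm)
for j in range(1,k):
    if st[j,4]>15: rect(l==j,'chip')
rect(box(550,275,590,320)&(Z>95)&(Z<115),'grip'); 
rect(box(470,290,515,320)&(Z>88),'trafo')
dark=box(470,265,600,335)&(Z>62.5)&(Z<75)&(h[...,2]<90); rect(dark,'pallet')
rect(box(405,335,490,390)&(Z>35)&(Z<48),'traywall')
red=((h[...,0]<8)|(h[...,0]>172))&(h[...,1]>120)&box(340,250,380,285)
rect(red,'pointer'); p=g[red]; print(np.round(p[p[:,0].argsort()][:6]),np.round(p[p[:,2].argsort()][-6:]))
a=cv2.resize(i[200:340,90:300],None,fx=3,fy=3);cv2.imwrite('pics/c1.png',a[:,:,::-1])
for n,q in dict(spool=(290,293),jar=(235,312),bottle=(250,232),sink=(596,410)).items(): print(n,np.round(g[int(q[1]/1.25),int(q[0]/1.25)]))
E
```

```text
small 257 [385.  238.1] [342.   33.5] 65.4 z [51.8 55.5 60.4]
med 480 [339.5 171.2] [175.1  51.2] 79.7 z [69.2 72.8 77.6]
large 548 [336.1 388.9] [601.   50.2] 78.1 z [67.7 73.1 78.7]
stand60 3959 [ 540.5 -101.6] [150.6 341.5] 3.3 z [56.  60.3 64.5]
chip 36 [548.3   4.7] [13.  17.2] 29.2 z [60.6 65.8 69.9]
chip 37 [515.5   0.7] [17.5 14.1] 54.9 z [62.4 66.8 72.2]
chip 37 [482.2  25.6] [17.7 13.6] 52.6 z [62.6 65.8 70.3]
grip 158 [ 543.6 -245.6] [40.6 25.8] 6.9 z [ 99.2 104.  109.4]
trafo 304 [434.8   4.6] [ 60.  315.5] 47.2 z [ 90.5  96.5 102.6]
pallet 666 [ 536.5 -161.1] [ 99.6 218.9] 4.4 z [63.  66.1 71. ]
traywall 213 [417.7   5.2] [ 85.  154.3] 3.2 z [35.5 39.5 45.4]
pointer 32 [621.1 191.9] [30.9  8.8] 5.6 z [40.2 72.8 78.8]
[[606. 190.  74.]
 [608. 188.  74.]
 [609. 191.  71.]
 [611. 190.  75.]
 [612. 188.  70.]
 [614. 188.  71.]] [[619. 190.  76.]
 [624. 190.  76.]
 [621. 190.  78.]
 [626. 190.  78.]
 [632. 192.  79.]
 [620. 192.  81.]]
spool [570. 345.  54.]
jar [532. 462.  53.]
bottle [686. 415. 127.]
sink [ 308. -298.   28.]
```

View pics/c1.png

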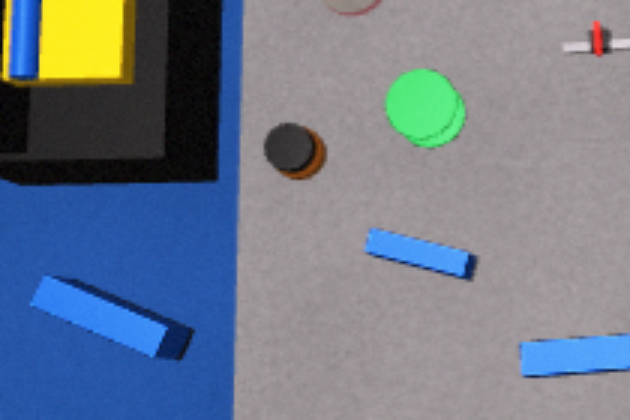

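The crop confirms it: the block at crop (420,252) is shortest and 55 mm high (the others are about 73 mm), so it is the scraper. I'll refine its position and the rest's frame by intersecting pixel rays with known planes.

```bash
cat >> h.py <<'E'
def plane(cam,z,T=None):
    a=grid(cam,np.full((480,640),500.,np.float32),T);b=grid(cam,np.full((480,640),1000.,np.float32),T)
    k=(z-a[...,2])/(b[...,2]-a[...,2]);return a+(b-a)*k[...,None]
E
python3 - <<'E'
from h import *
z=np.load('/tmp/top.npz');i,d,g=z['i'],z['d'],z['g'];Z=g[...,2]
h=cv2.cvtColor(i,cv2.COLOR_RGB2HSV)
def box(u0,v0,u1,v1):
    m=np.zeros((480,640),bool);m[int(v0/1.25):int(v1/1.25),int(u0/1.25):int(u1/1.25)]=1;return m
def big(m):
    k,l,st,_=cv2.connectedComponentsWithStats(m.astype(np.uint8));return l==1+st[1:,4].argmax()
def rect(m,z,n):
    p=plane('top',z)[m][:,:2];c,s,a=cv2.minAreaRect(p.astype(np.float32));print(n,np.round(c,1),np.round(s,1),round(a,1),np.round(p.mean(0),1))
blue=(h[...,0]>95)&(h[...,0]<125)&(h[...,1]>120)&(h[...,2]>170)
rect(big(blue&box(255,335,320,375)),55,'scr')
# rest top outer part: bright, low saturation
m=big((h[...,1]<40)&(h[...,2]>170)&box(410,255,560,345)&(abs(Z-60)<8));rect(m,60,'rest')
p=plane('top',60)
v,u=np.nonzero(m);e=[]
for r in range(v.min()+6,v.max()-5): e.append(p[r,u[v==r].min(),:2])
e=np.array(e);f=np.polyfit(e[:,0],e[:,1],1);print('outer edge y=',f,'ends',e[0],e[-1])
e=[]
for c in range(u.min()+8,int(470/1.25)): e.append(p[v[u==c].min(),c,:2])
e=np.array(e);f=np.polyfit(e[:,1],e[:,0],1);print('far edge x=f(y)',f)
e=[]
for c in range(u.min()+8,int(545/1.25)): e.append(p[v[u==c].max(),c,:2])
e=np.array(e);f=np.polyfit(e[:,1],e[:,0],1);print('near edge',f)
E
```

```text
scr [437.1 352.8] [89.7 21. ] 74.8 [437.1 352.7]
rest [538.7 -70.8] [149.5 279.6] 3.2 [541.1 -34.1]
outer edge y= [1.57402758e-02 5.84121891e+01] ends [607.79892052  25.77842851] [474.16714456  63.68346857]
far edge x=f(y) [-5.45360175e-02  6.07919449e+02]
near edge [-5.73219304e-02  4.61113650e+02]
```

```bash
python3 -m handwheel '[[[0,0,0,0,0,10.6],[-0.02,-0.04,0,0,0,21.2],[-0.05,-0.09,0,0,0,31.8],[-0.08,-0.14,0,0,0,42.4],[-0.11,-0.19,0,0,0,53],[-0.14,-0.23,0,0,0,63.6],[-0.17,-0.26,0,0,0,74.2],[-0.2,-0.285,0,0,0,84.8]]]' 0.07; python3 - <<'E'
from h import *
s=ctrl.read_state();i,d=snapshot('wrist');save('w1',i)
from scipy.spatial.transform import Rotation as R
q=s['eef_rot'];T=np.eye(4);T[:3,:3]=R.from_quat(np.r_[q[1:],q[0]]).as_matrix();T[:3,3]=s['position']
print(np.round(T,3));np.savez('/tmp/w1',i=i,d=d,T=T)
h=cv2.cvtColor(i,cv2.COLOR_RGB2HSV);p=plane('wrist',55,T)
blue=((h[...,0]>95)&(h[...,0]<125)&(h[...,1]>120)&(h[...,2]>150)).astype(np.uint8)
k,l,st,_=cv2.connectedComponentsWithStats(blue)
for j in range(1,k):
    if st[j,4]>300:
        w=p[l==j][:,:2].astype(np.float32);print(st[j],cv2.minAreaRect(w))
E
```

```text
time_s: 1.1
position: [289.8, 266.3, 231.6]
eef_rot: [0.0, 0.777, 0.63, 0.0]
force: [0.7, 0.1, 0.1]
finger_gap: 69.8
grip_force: 0.0
[[ 2.07000e-01  9.78000e-01  0.00000e+00  2.89806e+02]
 [ 9.78000e-01 -2.07000e-01 -0.00000e+00  2.66253e+02]
 [ 0.00000e+00  0.00000e+00 -1.00000e+00  2.31565e+02]
 [ 0.00000e+00  0.00000e+00  0.00000e+00  1.00000e+00]]
[ 464   13   42  123 3257] ((436.8853759765625, 352.7140197753906), (89.53136444091797, 21.380285263061523), 74.73428344726562)
[ 369  218   50  139 2903] ((346.0711364746094, 191.1050262451172), (30.310592651367188, 125.87770080566406), 3.205106258392334)
```

```bash
python3 -m handwheel '[[[0.04,0.04,0,0,0,3.3],[0.08,0.085,0.01,0,0,3.3],[0.115,0.126,0.03,0,0,3.3],[0.115,0.126,0.08,0,0,3.3],[0.115,0.126,0.12,0,0,3.3],[0.115,0.126,0.16,0,0,3.3],[0.115,0.126,0.19,0,0,3.3],[0.115,0.126,0.1955,0,0,3.3]]]' 0.07
python3 -m handwheel '[[[0,0,0,0,0,0],[0,0,0,0,0,0],[0,0,0,0,0,0],[0,0,0,0,0,0],[0,0,0,0,0,0],[0,0,0,0,0,0],[0,0,0,0,0,0],[0,0,0,0,0,0]]]' 0.0
```

```text
time_s: 2.15
position: [434.8, 354.2, 34.0]
eef_rot: [0.0, 0.793, 0.61, -0.002]
force: [0.3, -0.2, 0.5]
finger_gap: 70.0
grip_force: 0.0
time_s: 3.15
position: [436.3, 355.3, 36.4]
eef_rot: [0.0, 0.793, 0.61, 0.0]
force: [0.3, -1.2, 5.9]
finger_gap: 21.5
grip_force: 30.0
```

```bash
python3 -m handwheel '[[[0,0,-0.05,0,0,0],[0,0,-0.11,0,0,0],[-0.04,0.03,-0.12,0,0,-6],[-0.09,0.07,-0.12,0,0,-12],[-0.14,0.11,-0.12,0,0,-18.1],[-0.19,0.15,-0.12,0,0,-18.1],[-0.24,0.19,-0.12,0,0,-18.1],[-0.286,0.2235,-0.12,0,0,-18.1]]]' 0.0
python3 -m handwheel '[[[0,0,0,0,0,0],[0,0,0,0,0,0],[0,0,0.01,0,0,0],[0,0,0.02,0,0,0],[0,0,0.03,0,0,0],[0,0,0.03,0,0,0],[0,0,0.03,0,0,0],[0,0,0.03,0,0,0]]]'
python3 - <<'E'
from h import *
s=ctrl.read_state();print(s['position'],s['eef_rot'],s['force'])
i,d=snapshot('top');save('t2',i,(300,180,500,330),3)
i,d=snapshot('wrist');save('w2',i)
E
```

```text
time_s: 4.15
position: [578.9, 19.9, 155.8]
eef_rot: [-0.0, 0.687, 0.727, -0.0]
force: [0.3, -0.4, -1.6]
finger_gap: 21.9
grip_force: 30.0
time_s: 5.15
position: [578.8, 21.9, 126.5]
eef_rot: [0.0, 0.687, 0.727, 0.0]
force: [0.8, 0.2, -0.7]
finger_gap: 21.8
grip_force: 30.0
[578.8194438   21.87077244 126.46163401] [2.29877127e-04 6.86962594e-01 7.26692705e-01 2.32132522e-04] [ 0.79167867  0.19730403 -0.72955339]
```

View pics/w2.png

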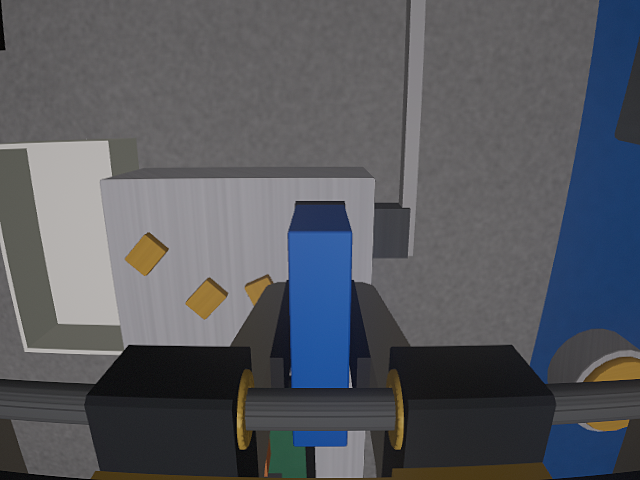

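The wrist view shows the snippets at (147,254), (206,298) and (260,288). The nearest one sits close to the scraper, so I'll back off 12 mm before lowering.

```bash
python3 -m handwheel '[[[0,0.006,0,0,0,0],[0,0.012,0,0,0,0],[0,0.012,0.01,0,0,0],[0,0.012,0.02,0,0,0],[0,0.012,0.026,0,0,0],[0,0.012,0.028,0,0,0],[0,0.012,0.029,0,0,0],[0,0.012,0.029,0,0,0]]]'
```

```text
time_s: 6.25
position: [590.6, 22.6, 97.3]
eef_rot: [0.0, 0.687, 0.727, 0.0]
force: [-0.3, -0.4, -1.1]
finger_gap: 22.1
grip_force: 30.0
```

```bash
python3 -m handwheel '[[[0,-0.008,0,0,0,0],[0,-0.016,0,0,0,0],[0,-0.025,0,0,0,0],[0,-0.034,0,0,0,0],[0,-0.043,0,0,0,0],[0,-0.052,0,0,0,0],[0,-0.060,0,0,0,0],[0,-0.068,0,0,0,0]]]'
python3 -m handwheel '[[[0,-0.008,0,0,0,0],[0,-0.016,0,0,0,0],[0,-0.024,0,0,0,0],[0,-0.032,0,0,0,0],[0,-0.040,0,0,0,0],[0,-0.048,0,0,0,0],[0,-0.056,0,0,0,0],[0,-0.063,0,0,0,0]]]'
python3 - <<'E'
from h import *
i,d=snapshot('wrist');save('w3',i)
E
```

```text
time_s: 7.25
position: [522.2, 18.7, 97.1]
eef_rot: [0.0, 0.687, 0.727, 0.0]
force: [0.7, -1.0, -0.8]
finger_gap: 21.8
grip_force: 30.0
time_s: 8.25
position: [459.1, 15.2, 97.1]
eef_rot: [-0.0, 0.687, 0.727, -0.0]
force: [0.1, -1.4, -0.7]
finger_gap: 21.6
grip_force: 30.0
```

View pics/w3.png

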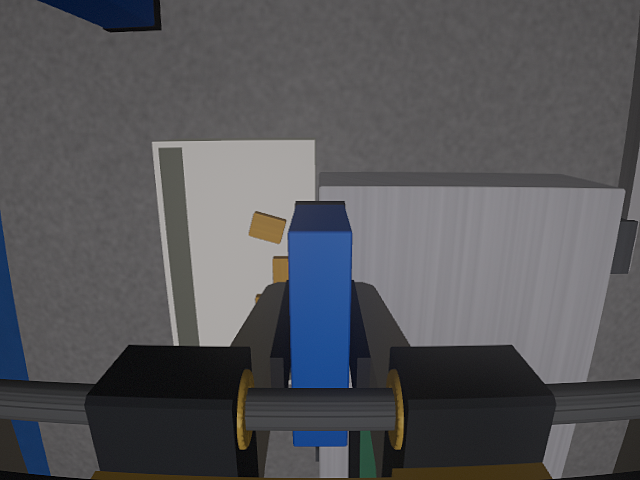

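```bash
python3 -m handwheel '[[[0,0,-0.02,0,0,0],[0,0,-0.06,0,0,0],[0.03,0,-0.08,0,0,0],[0.08,0,-0.08,0,0,0],[0.13,0,-0.08,0,0,0],[0.18,0,-0.08,0,0,0],[0.18,0,-0.08,0,0,0],[0.18,0,-0.08,0,0,0]]]'
python3 - <<'E'
from h import *
i,d=snapshot('top');g=grid('top',d);save('t3',i,(310,190,480,315),4)
h=cv2.cvtColor(i,cv2.COLOR_RGB2HSV);m=(h[...,0]>12)&(h[...,0]<30)&(h[...,1]>110);m[:, :320]=0;m[:,400:]=0;m[:200]=0;m[310:]=0
k,l,st,_=cv2.connectedComponentsWithStats(m.astype(np.uint8));p=plane('top',10)
for j in range(1,k):
    if st[j,4]>12:
        c=p[l==j].mean(0)[:2]-[538.7,-70.8];print(st[j],'rest xy',c@[-.0558,.9984],c@[-.9984,-.0558],np.median(g[l==j][:,2]))
E
```

```text
time_s: 9.3
position: [449.2, 194.6, 176.9]
eef_rot: [0.0, 0.687, 0.727, -0.0]
force: [-0.1, -0.2, -1.7]
finger_gap: 21.6
grip_force: 30.0
[384 234  16  19 250] rest xy -16.365323641303956 -5.3170911633248705 97.00532767348064
[358 280   6   5  30] rest xy 79.07837442857225 96.42230275643384 8.592527763028913
[348 283   5   8  31] rest xy 108.30429348839147 106.5510748732425 10.113906861111873
[367 282   5   7  32] rest xy 56.27758867246108 105.83942262503382 10.22433539528721
```

View pics/t3.png

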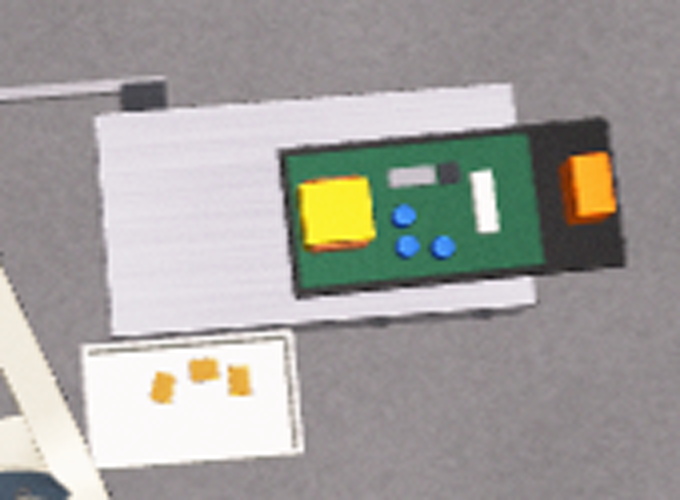

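The crop shows all three snippets lying flat in the tray, at (162,387), (203,369) and (239,380). Next I stand the scraper down near where it was.

```bash
python3 -m handwheel '[[[0.05,0,0,0,0,0],[0.1,0,0,0,0,0],[0.14,0,0.03,0,0,0],[0.16,0,0.07,0,0,0],[0.16,0,0.11,0,0,0],[0.16,0,0.13,0,0,0],[0.16,0,0.137,0,0,0],[0.16,0,0.137,0,0,0]]]'
python3 -m handwheel '[[[0,0,0.001,0,0,0],[0,0,0.002,0,0,0],[0,0,0.003,0,0,0],[0,0,0.0035,0,0,0],[0,0,0.0035,0,0,0],[0,0,0.0035,0,0,0],[0,0,0.0035,0,0,0],[0,0,0.0035,0,0,0]]]'
```

```text
time_s: 10.35
position: [441.1, 353.9, 40.2]
eef_rot: [0.0, 0.687, 0.726, -0.0]
force: [0.2, -0.1, -1.8]
finger_gap: 21.6
grip_force: 30.0
time_s: 11.35
position: [440.6, 354.6, 36.6]
eef_rot: [-0.0, 0.687, 0.727, -0.0]
force: [1.2, 0.3, -1.4]
finger_gap: 21.8
grip_force: 30.0
```

```bash
python3 -m handwheel '[[[0,0,0.0005,0,0,0],[0,0,0.0005,0,0,0],[0,0,0.0005,0,0,0],[0,0,0.0005,0,0,0],[0,0,0.0005,0,0,0],[0,0,-0.04,0,0,0],[0,0,-0.09,0,0,0],[0,0,-0.15,0,0,0]]]' 0.07
python3 -m handwheel '[[[0,0,-0.02,0,0,0],[-0.06,0.01,-0.03,0,0,0],[-0.12,0.02,-0.03,0,0,0],[-0.18,0.04,-0.03,0,0,0],[-0.24,0.05,-0.03,0,0,0],[-0.30,0.06,-0.03,0,0,0],[-0.36,0.07,-0.03,0,0,0],[-0.42,0.08,-0.03,0,0,0]]]'
python3 - <<'E'
from h import *
from scipy.spatial.transform import Rotation as R
s=ctrl.read_state();i,d=snapshot('wrist')
q=s['eef_rot'];T=np.eye(4);T[:3,:3]=R.from_quat(np.r_[q[1:],q[0]]).as_matrix();T[:3,3]=s['position'];np.savez('/tmp/w4',i=i,d=d,T=T)
print(T[:3,3])
t,d2=snapshot('top');np.savez('/tmp/t4',i=t,d=d2);save('t4',np.vstack([t[180:340,150:480],cv2.resize(i,(330,248))]),s=1)
E
```

```text
time_s: 12.35
position: [440.0, 354.2, 187.4]
eef_rot: [-0.0, 0.687, 0.727, -0.001]
force: [1.0, 0.8, -0.1]
finger_gap: 70.1
grip_force: 0.0
time_s: 13.35
position: [544.3, -62.2, 216.8]
eef_rot: [0.0, 0.687, 0.727, 0.0]
force: [0.9, 0.5, 0.3]
finger_gap: 70.2
grip_force: 0.0
[544.25994456 -62.20765072 216.77055325]
```

View pics/t4.png

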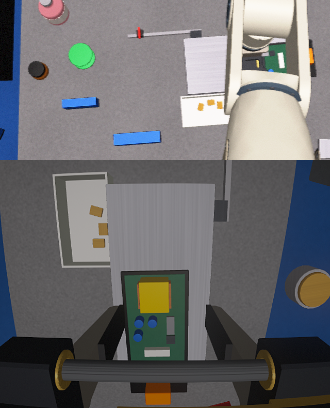

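The scraper stands upright at (80,102) with the snippets still in the tray. I'll refine the grip, pallet and pointer positions.

```bash
python3 - <<'E'
from h import *
z=np.load('/tmp/top.npz');i=z['i'];h=cv2.cvtColor(i,cv2.COLOR_RGB2HSV)
O=np.array([538.7,-70.8]);E=np.array([[-.0558,.9984],[-.9984,-.0558]])
def box(u0,v0,u1,v1):
    m=np.zeros((480,640),bool);m[int(v0/1.25):int(v1/1.25),int(u0/1.25):int(u1/1.25)]=1;return m
def rep(m,zz,n,cam='top',T=None):
    p=plane(cam,zz,T)[m][:,:2];c,s,a=cv2.minAreaRect(p.astype(np.float32));print(n,m.sum(),np.round(c,1),np.round(s,1),round(a,1),'rest',np.round(E@(np.array(c)-O),1));return p
org=(h[...,0]>5)&(h[...,0]<20)&(h[...,1]>150)&(h[...,2]>200)&box(555,275,590,315)
rep(org,106,'grip')
hull=(((h[...,2]<80)|(h[...,0]>60)&(h[...,1]>100)&(h[...,0]<90))&box(468,268,590,335))
k,l,st,_=cv2.connectedComponentsWithStats(hull.astype(np.uint8));rep(l==1+st[1:,4].argmax(),66,'pallet')
red=((h[...,0]<8)|(h[...,0]>172))&(h[...,1]>120)&box(340,250,380,285)
p=rep(red,75,'pointer');r=(p-O)@E.T;print(np.round(r[r[:,1].argsort()[-8:]],1))
z=np.load('/tmp/w4.npz');i,T=z['i'],z['T'];h=cv2.cvtColor(i,cv2.COLOR_RGB2HSV)
y=(h[...,0]>22)&(h[...,0]<32)&(h[...,1]>150)&(h[...,2]>150);y[:, :250]=0;y[:,350:]=0;y[:200]=0;y[300:]=0
rep(y,98,'trafo wrist','wrist',T)
w=np.zeros((480,640),bool);w[45:200,200:425]=1;w&=(h[...,1]<40)&(h[...,2]>120)
pl=plane('wrist',60,T)
for row in (70,110,150):
    u=np.nonzero(w[row])[0];print(row,u.min(),u.max(),np.round(E@(pl[row,u.min(),:2]-O),1),np.round(E@(pl[row,u.max(),:2]-O),1))
g=cv2.cvtColor(i,cv2.COLOR_RGB2GRAY);p66=plane('wrist',66,T)
for row in (220,235,250,270):
    u=np.nonzero(g[row,200:400]<60)[0]+200
    if len(u): print('pal',row,u.min(),u.max(),np.round(E@(p66[row,u.min(),:2]-O),1),np.round(E@(p66[row,u.max(),:2]-O),1))
for c in (260,300,340): 
    v=np.nonzero(g[150:300,c]<60)[0]+150;print('front',c,v.min(),np.round(E@(p66[v.min(),c,:2]-O),1))
e=np.nonzero(w[:,310])[0].min();print('outer',np.round(E@(pl[e,310,:2]-O),1))
E
```

```text
grip 41 [ 543.2 -245.1] [39.3 24.5] 4.6 rest [-174.2    5.2]
pallet 2014 [ 536.1 -160.7] [ 99.4 217.8] 4.4 rest [-89.6   7.6]
pointer 32 [620.5 190.6] [29.9  7.9] 7.4 rest [256.4 -96.3]
[[253.8 -89.1]
 [259.3 -86.8]
 [256.6 -86.6]
 [254.  -86.4]
 [259.5 -84.1]
 [256.8 -83.9]
 [254.2 -83.7]
 [257.  -81.2]]
trafo wrist 3291 [530.4 -82. ] [39.1 43.3] 4.5 rest [-10.7   8.9]
70 200 415 [123.9  79.4] [123.5 -73.8]
110 200 414 [96.1 81.1] [ 95.7 -74.4]
150 200 411 [67.3 82.9] [ 67.  -73.6]
pal 220 234 365 [15.3 58.9] [ 15.2 -40.1]
pal 235 236 365 [ 3.6 58.1] [  3.5 -40.4]
pal 250 237 365 [-8.4 58. ] [ -8.5 -40.8]
pal 270 238 364 [-24.8  58.1] [-24.9 -40.5]
front 260 215 [19.1 39. ]
front 300 214 [19.8  8.9]
front 340 213 [ 20.6 -21.1]
outer [139.2   0.8]
```

```bash
python3 -m handwheel '[[[-0.05,-0.003,0,0,0,-1.3],[-0.1,-0.006,0,0,0,-1.3],[-0.15,-0.0113,0,0,0,-1.3],[-0.1825,-0.0113,0.02,0,0,-1.3],[-0.1825,-0.0113,0.06,0,0,-1.3],[-0.1825,-0.0113,0.1,0,0,-1.3],[-0.1825,-0.0113,0.12,0,0,-1.3],[-0.1825,-0.0113,0.1265,0,0,-1.3]]]' 0.07
python3 -m handwheel '[[[0,0,0,0,0,0],[0,0,0,0,0,0],[0,0,0,0,0,0],[0,0,0,0,0,0],[0,0,0,0,0,0],[0,0,0,0,0,0],[0,0,0,0,0,0],[0,0,0,0,0,0]]]' 0.0
```

```text
time_s: 14.45
position: [542.4, -241.9, 88.8]
eef_rot: [-0.001, 0.679, 0.735, -0.0]
force: [-0.5, -0.5, 1.4]
finger_gap: 70.4
grip_force: 0.0
time_s: 15.45
position: [543.6, -243.2, 91.0]
eef_rot: [0.001, 0.679, 0.734, 0.0]
force: [-0.5, 0.8, 5.7]
finger_gap: 39.8
grip_force: 30.0
```

```bash
python3 -m handwheel '[[[0.005,0.0005,0.0005,0,0,0],[0.02,0.001,0.0005,0,0,0.3],[0.04,0.002,0.0005,0,0,0.6],[0.06,0.003,0.0005,0,0,1],[0.08,0.004,0.0005,0,0,1.3],[0.10,0.005,0.0005,0,0,1.3],[0.12,0.006,0.0005,0,0,1.3],[0.14,0.0065,0.0005,0,0,1.3]]]'
python3 - <<'E'
from h import *
s=ctrl.read_state();print(s['position'],s['eef_rot'],s['force'],s['moment'])
E
```

```text
time_s: 16.45
position: [539.8, -103.7, 91.0]
eef_rot: [0.002, 0.687, 0.727, 0.0]
force: [0.6, -6.9, 8.5]
finger_gap: 40.0
grip_force: 30.0
[ 539.81823798 -103.7368286    90.97607001] [1.82119548e-03 6.86625067e-01 7.27009411e-01 1.30354339e-04] [ 0.59453758 -6.91667038  8.49180771] [-1.18087284  0.56174173  0.21971869]
```

```bash
python3 -m handwheel '[[[0.015,0.0005,0.0002,0,0,0],[0.03,0.001,0.0004,0,0,0],[0.045,0.0015,0.0005,0,0,0],[0.06,0.0019,0.0005,0,0,0],[0.072,0.0019,0.0005,0,0,0],[0.08,0.0019,0.0005,0,0,0],[0.086,0.0019,0.0005,0,0,0],[0.086,0.0019,0.0005,0,0,0]]]'
python3 - <<'E'
from h import *
from scipy.spatial.transform import Rotation as R
s=ctrl.read_state();i,d=snapshot('wrist');save('w5',i);print(s['position'],s['eef_rot'],s['force'])
q=s['eef_rot'];T=np.eye(4);T[:3,:3]=R.from_quat(np.r_[q[1:],q[0]]).as_matrix();T[:3,3]=s['position'];np.savez('/tmp/w5',i=i,d=d,T=T)
t,d2=snapshot('top');np.savez('/tmp/t5',i=t,d=d2)
E
```

```text
time_s: 17.45
position: [537.2, -17.7, 90.9]
eef_rot: [0.002, 0.686, 0.727, 0.001]
force: [-0.7, -3.7, 14.8]
finger_gap: 40.1
grip_force: 30.0
[537.1938019  -17.68219893  90.92123672] [1.74444887e-03 6.86457063e-01 7.27168027e-01 5.62961306e-04] [-0.7423977  -3.71625321 14.78769775]
```

View pics/w5.png

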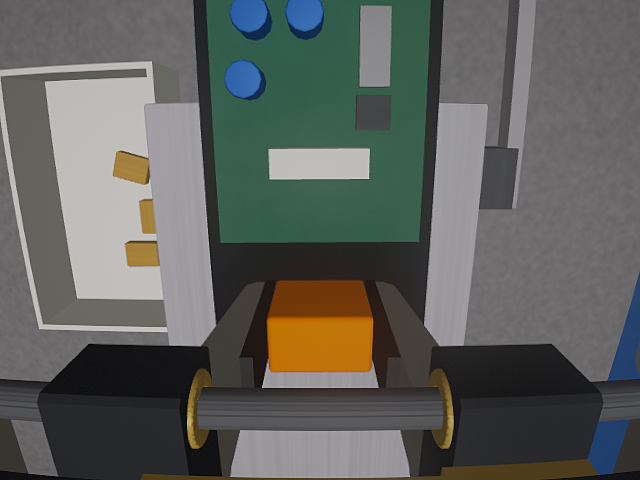

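The wrist view shows the pallet straight and centred, with its edges at columns 205 and 432 between the rest's sides. The front edge is out of frame, so I'll check it in the top camera.

```bash
python3 - <<'E'
from h import *
O=np.array([538.7,-70.8]);E=np.array([[-.0558,.9984],[-.9984,-.0558]])
i=np.load('/tmp/t5.npz')['i'];save('t5',i,(260,190,420,310),5)
h=cv2.cvtColor(i,cv2.COLOR_RGB2HSV);p=(plane('top',66)[...,:2]-O)@E.T;p75=(plane('top',75)[...,:2]-O)@E.T
v=h[...,2].astype(int)
for y in (-45,-30,30,45):
    m=(abs(p[...,1]-y)<4)&(p[...,0]>200)&(p[...,0]<300); 
    o=p[m][:,0].argsort();print(y,list(zip(np.round(p[m][o,0]).astype(int),v[m][o])) [::2])
red=((h[...,0]<8)|(h[...,0]>172))&(h[...,1]>120)&(p75[...,0]>200)&(p75[...,0]<300)&(p75[...,1]<-60)&(p75[...,1]>-130)
r=p75[red];print('pointer',np.round(r[r[:,1]>-95].mean(0),1),np.round(r.mean(0),1),red.sum())
z=np.load('/tmp/w5.npz');g=cv2.cvtColor(z['i'],cv2.COLOR_RGB2HSV)
pw=(plane('wrist',66,z['T'])[...,:2]-O)@E.T
for row in(130,170,210):
    d=np.nonzero(g[row,190:450,2]<70)[0]+190;print(row,pw[row,d.min()],pw[row,d.max()])
E
```

```text
-45 [(np.int64(201), np.int64(64)), (np.int64(202), np.int64(114)), (np.int64(204), np.int64(109)), (np.int64(207), np.int64(62)), (np.int64(207), np.int64(115)), (np.int64(210), np.int64(109)), (np.int64(212), np.int64(62)), (np.int64(212), np.int64(116)), (np.int64(215), np.int64(103)), (np.int64(217), np.int64(64)), (np.int64(218), np.int64(117)), (np.int64(220), np.int64(90)), (np.int64(223), np.int64(61)), (np.int64(223), np.int64(116)), (np.int64(225), np.int64(81)), (np.int64(228), np.int64(61)), (np.int64(228), np.int64(111)), (np.int64(231), np.int64(76)), (np.int64(233), np.int64(65)), (np.int64(234), np.int64(111)), (np.int64(236), np.int64(65)), (np.int64(239), np.int64(66)), (np.int64(239), np.int64(109)), (np.int64(242), np.int64(78)), (np.int64(244), np.int64(75)), (np.int64(244), np.int64(61)), (np.int64(247), np.int64(125)), (np.int64(249), np.int64(132)), (np.int64(250), np.int64(138)), (np.int64(252), np.int64(141)), (np.int64(255), np.int64(136)), (np.int64(255), np.int64(139)), (np.int64(257), np.int64(139)), (np.int64(260), np.int64(138)), (np.int64(260), np.int
[... 5748 characters left out ...]
)), (np.int64(276), np.int64(139)), (np.int64(277), np.int64(148)), (np.int64(279), np.int64(140)), (np.int64(282), np.int64(142)), (np.int64(282), np.int64(141)), (np.int64(284), np.int64(141)), (np.int64(285), np.int64(144)), (np.int64(287), np.int64(143)), (np.int64(290), np.int64(136)), (np.int64(290), np.int64(142)), (np.int64(292), np.int64(140)), (np.int64(295), np.int64(142)), (np.int64(295), np.int64(138)), (np.int64(298), np.int64(143)), (np.int64(300), np.int64(140))]
pointer [256.8 -88.9] [256.6 -95.9] 33
130 [128.21383023  48.87487204] [128.26415867 -50.50352623]
170 [111.32399751  48.67836548] [111.35086202 -50.7455272 ]
210 [93.69301868 48.56055396] [ 93.68914824 -50.63599884]
```

View pics/t5.png

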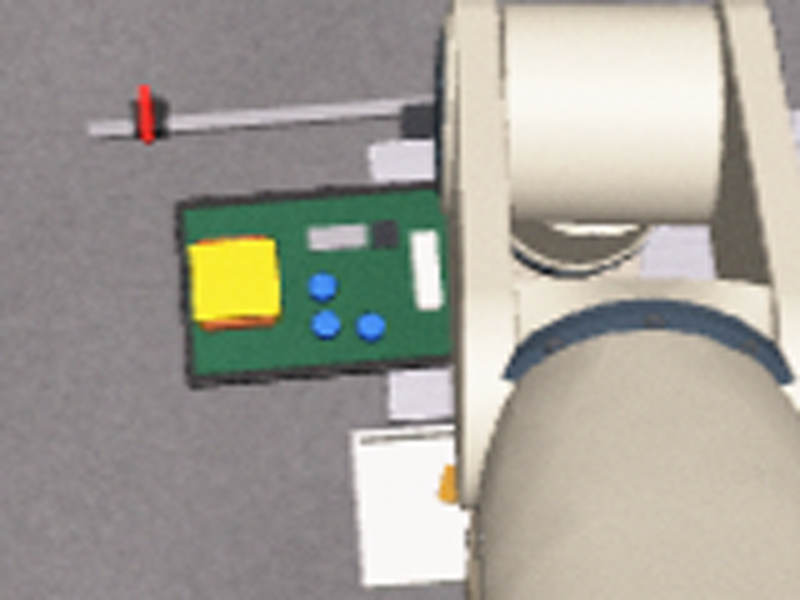

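The front edge is at rest x of about 246 mm (crop column 183) and the pointer at about 256.8 mm (column 147). That leaves 10.5 mm to go.

```bash
python3 -m handwheel '[[[0.003,0,0,0,0,0],[0.006,0,0,0,0,0],[0.009,0,0,0,0,0],[0.0105,0,0,0,0,0],[0.0105,0,0,0,0,0],[0.0105,0,0,0,0,0],[0.0105,0,0,0,0,0],[0.0105,0,0,0,0,0]]]'
python3 - <<'E'
from h import *
O=np.array([538.7,-70.8]);E=np.array([[-.0558,.9984],[-.9984,-.0558]])
i,_=snapshot('top');h=cv2.cvtColor(i,cv2.COLOR_RGB2HSV);v=h[...,2];p=(plane('top',66)[...,:2]-O)@E.T
for y in(-45,-30,30,45):
    m=(abs(p[...,1]-y)<4)&(p[...,0]>225)&(p[...,0]<275)&(v<100);print(y,p[m][:,0].max())
print(ctrl.read_state()['force'],ctrl.read_state()['position'])
E
```

```text
time_s: 18.55
position: [536.7, -7.8, 90.9]
eef_rot: [0.002, 0.687, 0.727, 0.0]
force: [-0.6, -8.0, 14.8]
finger_gap: 39.9
grip_force: 30.0
-45 254.90088048019854
-30 253.15282991029062
30 254.6129889610113
45 253.05772895079875
[ 0.10092337 -8.07943594 14.87401158] [536.62952942  -7.84105377  90.91977855]
```

```bash
python3 -c "
from cell import ctrl
print(ctrl.sign_off())"
```

```text
the job is handed in; nothing more can be done
None
```

The job is handed in (no verdict came back): the three snippets are in the tray, the scraper stands released on the bench, and the pallet is held flat with its front edge within about 2 mm of the pointer by camera measurement.

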